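# Change over the two trays of a board test station

## Robot

A 6-joint arm with a two-finger parallel gripper is mounted at the origin on a cart in front of the work surface, level with it; the furniture and walls round the work are solid. World frame = base frame: x ahead of the robot, y to its left, z up, the work surface at z = 0. Lengths are in mm, angles in rad, forces in N, time in s.
With the tool pointing down it reaches from about 300 to 775 mm from the base axis. Payload 14.6 kg.
Tool frame: the origin (TCP) lies midway between the tips of the shut fingers; the grasp point (between the pads) lies 19 mm behind it (pinch_z is the distance from the TCP to the grasp point, in mm); z points along the fingers, y is the direction in which the jaws open and shut (so a half turn about z gives the same grasp; the last joint's range is limited). The gripper opens to 94 mm and grips with 3 to 60 N. Pads are 16 mm wide; open, the fingers measure 119 mm over their backs; the gripper's body (75 mm by 177 mm) begins 78 mm behind the grasp point.
Start: joints at [-1.341, 0.3, 1.521, -0, 1.321, -0.067], TCP at [160.847, -525.944, 205.446] pointing down, gripper open.
Joint ranges: [-3.03, 3.03], [-0.79, 2.21], [0.23, 2.52], [-1.04, 4.18], [0, 3.07], [-2.55, 2.55]. Speed limits (rad/s): [2.22, 2.22, 2.57, 3.14, 3.14, 3.14].

## Interface

Orientations are given as [roll, pitch, yaw] about the fixed x, y, z axes, in that order (R = Rz(yaw) Ry(pitch) Rx(roll)).
In Python, from cell import read_state, camera, sign_off, pinch_z gives the robot as it stands. The module is installed in compiled form; this text tells all that it offers.
- The arm moves only by the tool servo_tool, never from a script. Its argument "series" is a list of rows, each a list of 6 numbers: the shift along the tool's x, y, z in cm, then the turn, a rotation vector about the tool's x, y, z in rad. In form: [[tx, ty, tz, rx, ry, rz], ...]. A call has exactly 10 rows; each row is the pose to reach, as a shift and turn from the pose commanded when the call began, along the tool's axes at that moment; what a row does not reach only later rows make up. A row lasts 1/12 s, in which the tool goes at most 41.7 mm and 7.16 degrees, less where a joint would pass 70% of its speed; a pose out of reach is approached as far as the arm can. A call with a gripper value outside its range is refused whole. "gripper" is the finger opening in cm, from 0 to 9.4, set as the call begins (left out, the last holds). The fingers move at their own pace and stop on an object; "grip_force" is the grip in N (left out, the last holds). Time passes only in rows, so rows that repeat a pose let the fingers close, or fill a call up. It gives the time, the measured TCP pose, the force and the opening at its end, in the units of the state.
- read_state(): the state, without advancing time (a new reading comes with each control period).
- camera(name): name is "scene" or "side" or "wrist"; returns a dict with "pixels" (480x640x3 uint8, red, green, blue), "fx", "fy", "cx", "cy" (pixels), "pose" (4x4, takes a point from camera to world coordinates); the wrist camera has in their place "mount" (4x4, takes a point from camera to tool coordinates, whose origin is the TCP and whose axes are the flange's). Camera axes: x right, y down, z forward; pixel columns grow to the right and rows downward; lengths in mm; the calibration is good to about 2 mm. The wrist camera is an equidistant fisheye: a pixel r from the principal point sees the ray r / f radians off the axis. A picture is of the moment at which its call begins: read the wrist's pose just before it. There is no depth.
- sign_off(): hands the job in, once; it reports no verdict.
The state is a dict: "clock": time; "joints": joint angles; "qd": joint speeds; "effort": joint torques, N m; "eef_pos": TCP position; "eef_rot": TCP orientation; "wrist_force": force on the tool from outside, world axes, zero at the start; "moment": the same for the moment, N m; "finger_gap": finger opening in mm.
Only numpy, scipy, OpenCV 4.12 (cv2) and the standard library are available. Lean on these libraries where they do the work, as an engineer would, in place of code of your own. Each camera call takes 0.05 s, during which the arm holds its last target.

## Task

Change over the two board test docks: first push the tray with the green board fully home, then hook a fingertip behind the upright orange lip of the tray with the blue board and draw that tray out as far as it goes. Both trays must never stand drawn out together. Use fingertips only and gently: pinch nothing, lift nothing, do not touch the boards (the blue one lies loose and must stay in its nest), and leave the other things on the bench where they are.

Things in the scene. Friction and masses are not known exactly. Their poses are not given: they have to be found in the camera images.
- green_tray (a joint): how far the tray with the green board is drawn out, m: 0 = fully home in its dock, 0.09 = drawn out against its stop. It starts drawn out 0.05 to 0.07. It slides with about 2 N of friction, stays where it is left, has a hard stop at both ends.
- green_lip (a point): middle of the top edge of the orange upright lip at the front of the green board's tray. x points along the slide INTO the dock (the tray is drawn out along -x), y along the lip, z up. The lip is 10 mm thick along x (this point is mid-thickness), 80 mm wide, its top 51 mm and its foot 15 mm above z = 0. In front of it (-x) the bench is free; behind it (+x) is the finger well
- green_lip_front: front half (5 mm) of that lip's thickness, away from the dock; origin and axes as for the back half
- green_lip_back: back half (5 mm) of that lip's thickness, towards the board; origin and axes those of the tray: as the dock's when home. Behind the lip is an empty finger well in the tray, 50 mm long along the slide, 72 mm wide between the rails, its floor at z = 19 mm; then come the 7 mm high edge of the board's nest and the board. Rail tops: z = 27 mm
- blue_tray (a joint): how far the tray with the blue board is drawn out, m: 0 = fully home in its dock, 0.09 = drawn out against its stop. It starts at home. It slides with about 2 N of friction, stays where it is left, has a hard stop at both ends.
- blue_lip (a point): middle of the top edge of the orange upright lip at the front of the blue board's tray. x points along the slide INTO the dock (the tray is drawn out along -x), y along the lip, z up. The lip is 10 mm thick along x (this point is mid-thickness), 80 mm wide, its top 51 mm and its foot 15 mm above z = 0. In front of it (-x) the bench is free; behind it (+x) is the finger well
- blue_lip_front: front half (5 mm) of that lip's thickness, away from the dock; origin and axes as for the back half
- blue_lip_back: back half (5 mm) of that lip's thickness, towards the board; origin and axes those of the tray: as the dock's when home. Behind the lip is an empty finger well in the tray, 50 mm long along the slide, 72 mm wide between the rails, its floor at z = 19 mm; then come the 7 mm high edge of the board's nest and the board. Rail tops: z = 27 mm
- green_dock: black test dock, base plate 145 x 106 mm on 5 mm feet, with two aluminium guide rails and, at its back, a grey contact block (top at z = 39 mm); fixed to the bench, which bears a blue mat 4.6 mm thick on part of its top. It carries the tray with the green board. Origin: centre of the base plate's underside, 5 mm above z = 0; x points from its open front to its back, z up
- blue_dock: the other dock, of the same make, with the tray of the blue board; origin and axes alike
- green_board: green circuit board 52 x 70 x 12 mm, clipped down in the nest of its tray. Origin: middle of its underside, 96 mm behind its tray's lip (mid-thickness), z up
- blue_board: small blue circuit board 37 x 45 x 12 mm, lying loose on ledges in the nest of its tray. Origin: middle of its underside, 96 mm behind its tray's lip (mid-thickness), z up
- flux_jar: small white jar with red lid, 48 mm across, 35 mm high, loose on the bench; origin: middle of its underside
- heatsink: black finned heat sink 40 x 40 x 22 mm, loose on the bench; origin: middle of its underside
- usb_stick: orange memory stick 18 x 54 x 8 mm, loose on the bench beside the docks; origin: middle of its underside

How it is judged (in metres and radians):
On the way, in this order (a step that is already met when the one before it is completed fails the run):
1. the green board's tray is fully home (within 5 mm) while the blue board's tray is still in (less than 30 mm out) (value of joint green_tray below 0.005 m and value of joint blue_tray below 0.03 m), for 0.2 s.
2. the blue board's tray is drawn out to its stop (within 7 mm) (value of joint blue_tray above 0.083 m), for 0.2 s.
At the end, for the whole second after the job is handed in: the green board's tray is home within 6 mm, the blue board's tray is out within 7 mm of its stop (0.083 m or more), and the blue board lies flat (within 0.1 rad) and still in the nest of its tray, within 10 mm of the middle (value of joint green_tray below 0.006 m and value of joint blue_tray above 0.083 m and x of blue_board in the frame of blue_lip between 0.086 and 0.106 m and y of blue_board in the frame of blue_lip between -0.01 and 0.01 m and z of blue_board in the frame of blue_lip below -0.027 m and angle between blue_board's own z axis and vertical below 0.1 rad and linear speed of blue_board below 0.02 m/s); the robot touches nothing.
It fails at once if both trays stand drawn out together, each more than 30 mm (value of joint each of green_tray, blue_tray above 0.03 m).
It fails at once if a lip is pinched (pressed on its front and its back at once) ((contact force between the fingers and green_lip_front above 4 N and contact force between the fingers and green_lip_back above 4 N) or (contact force between the fingers and blue_lip_front above 4 N and contact force between the fingers and blue_lip_back above 4 N)).
It fails at once if a lip is pushed or pulled roughly (over 60 N) (contact force between the fingers and green_lip_front above 60 N or contact force between the fingers and green_lip_back above 60 N or contact force between the fingers and blue_lip_front above 60 N or contact force between the fingers and blue_lip_back above 60 N).
It fails at once if a board is touched, or the blue board comes out of its nest (contact force between the fingers and green_board above 1 N or contact force between the fingers and blue_board above 1 N or z of blue_board in the frame of blue_lip above -0.022 m or angle between blue_board's own z axis and vertical above 0.25 rad).
It fails at once if the jar, the heat sink or the memory stick is moved more than 10 mm (distance of any of flux_jar, heatsink, usb_stick from where it was at the start of the episode above 0.01 m).
It also fails if it takes over 48 s, if anything falls off the work surface, if the arm or the gripper's body presses on something with over 40 N, if the wrist force passes 120 N, or if a joint passes its speed limit or range.

## Working session

There is one attempt and no reset: what is moved stays moved. The work goes in short steps, Python scripts to look and compute and a tool call to move; the robot and the scene stay as the last step left them, time stands still between calls to the robot, and variables do not carry over. Pictures are saved under pics/ and viewed, and the job is handed in when it is done.

Besides the shell and the picture viewer there is one more tool, called after ">>>" as name(argument=value, ...) on one line, values as JSON. servo_tool: Moves the arm, as the interface text tells. Its arguments: {"type":"object","properties":{"series":{"type":"array"},"gripper":{"type":"number"},"grip_force":{"type":"number"}},"required":["series"]}

```bash
mkdir -p pics; python3 - <<'E'
from cell import *
import cv2
print(read_state(), pinch_z)
for n in ["scene","side","wrist"]:
    c=camera(n); cv2.imwrite(f"pics/{n}0.png",c["pixels"][:,:,::-1])
    print(n,c["fx"],c["fy"],c["cx"],c["cy"],c.get("pose",c.get("mount")))
E
```

```text
{'clock': 0.0, 'joints': array([-1.34058573e+00,  3.00472814e-01,  1.52156954e+00,  1.19428639e-06,
        1.32071089e+00, -6.65749166e-02]), 'qd': array([-2.88006225e-03,  1.20005152e-03, -3.18812101e-03,  1.42008540e-04,
       -4.48313262e-05,  6.76595122e-05]), 'effort': array([-7.77921869e-04, -5.31808770e+01, -3.52731442e+01,  7.08282413e-02,
        2.46154441e-02, -1.17549002e-04]), 'eef_pos': array([ 160.79721402, -525.69661498,  204.89027555]), 'eef_rot': array([-3.14043471e+00, -7.83633961e-05,  2.96785176e-01]), 'wrist_force': array([0.25177848, 0.28622135, 0.10075408]), 'moment': array([ 0.00138506,  0.0081162 , -0.01285698]), 'finger_gap': 93.62130549416564} 18.8
scene 558.9457940627605 558.9457940627605 315.39368311941183 236.8713669012103 [[ 8.75392988e-01 -2.58232471e-01  4.08660137e-01  6.32824369e+01]
 [-4.83315798e-01 -4.50670412e-01  7.50534489e-01 -9.35142145e+02]
 [-9.64134301e-03 -8.54524529e-01 -5.19321552e-01  5.43113219e+02]
 [ 0.00000000e+00  0.00000000e+00  0.00000000e+00  1.00000000e+00]]
side 563.0193610927794 563.0193610927794 324.31197609531284 234.5638191196304 [[ 9.21934195e-01 -2.52598144e-01  2.93652035e-01  2.08465940e+02]
 [-3.87345036e-01 -6.03323894e-01  6.97111255e-01 -8.64668973e+02]
 [ 1.07827997e-03 -7.56435362e-01 -6.54067566e-01  6.45936043e+02]
 [ 0.00000000e+00  0.00000000e+00  0.00000000e+00  1.00000000e+00]]
wrist 371.64829954431775 371.64829954431775 320.01203537952557 237.9122673783075 [[-1.79216539e-04 -9.56711211e-01 -2.91038876e-01  8.53081757e+01]
 [ 9.99999942e-01 -8.73233469e-05 -3.28730323e-04 -2.08520965e-01]
 [ 2.89085497e-04 -2.91038918e-01  9.56711171e-01 -1.79688286e+02]
 [ 0.00000000e+00  0.00000000e+00  0.00000000e+00  1.00000000e+00]]
```

View pics/scene0.png

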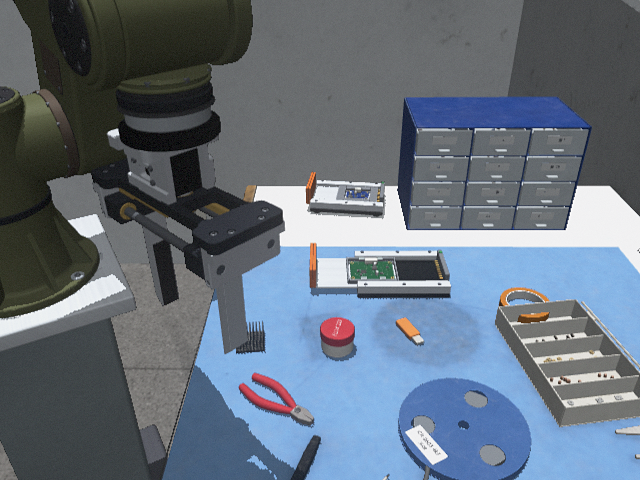

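View pics/side0.png

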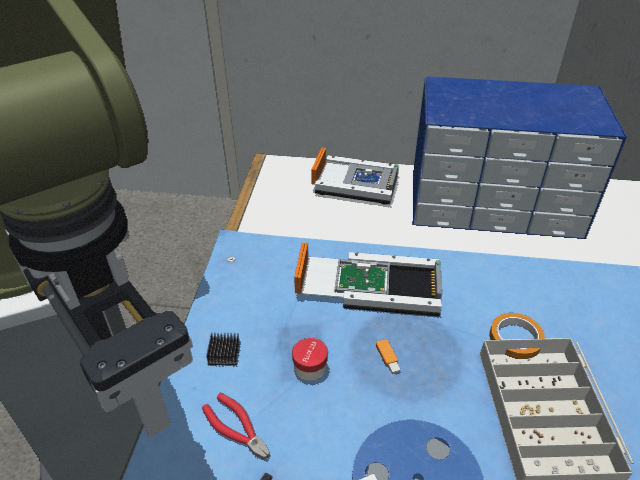

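View pics/wrist0.png

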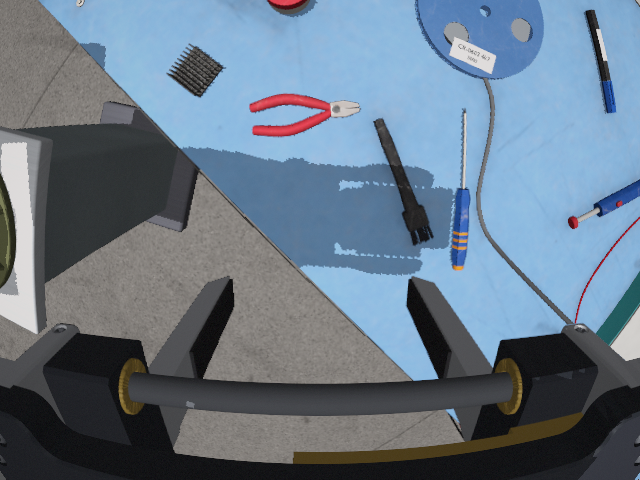

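```bash
python3 - <<'E'
import cv2,numpy as np
for n,boxes in {"scene":[(290,165,110,60),(300,235,160,70)],"side":[(300,140,110,70),(285,235,165,85)]}.items():
    im=cv2.imread(f"pics/{n}0.png")
    ims=[cv2.resize(im[y:y+h,x:x+w],(700,int(700*h/w)),interpolation=cv2.INTER_CUBIC) for x,y,w,h in boxes]
    for k,(i,b) in enumerate(zip(ims,boxes)):
        s=700/b[2]
        for u in range(b[0]//10*10,b[0]+b[2],10):
            if u>=b[0]:cv2.putText(i,str(u),(int((u-b[0])*s),10),0,.35,(0,0,255));cv2.line(i,(int((u-b[0]+.5)*s),12),(int((u-b[0]+.5)*s),18),(0,0,255))
        for v in range(b[1]//10*10,b[1]+b[3],10):
            if v>=b[1]:cv2.putText(i,str(v),(8,int((v-b[1]+.5)*s)),0,.35,(0,0,255));cv2.line(i,(0,int((v-b[1]+.5)*s)),(6,int((v-b[1]+.5)*s)),(0,0,255))
        cv2.imwrite(f"pics/{n}_c{k}.png",i)
E
```

```text
(no output)
```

View pics/scene_c0.png

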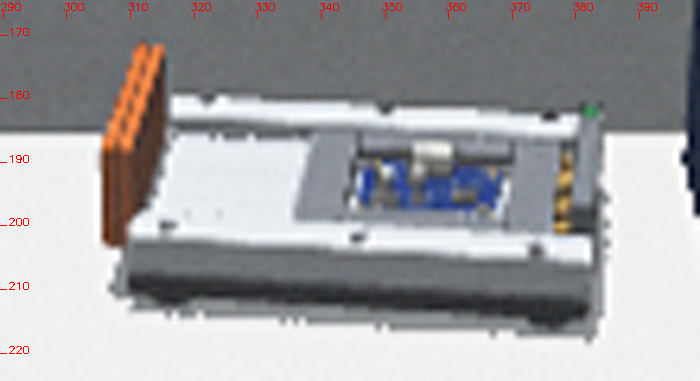

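View pics/scene_c1.png

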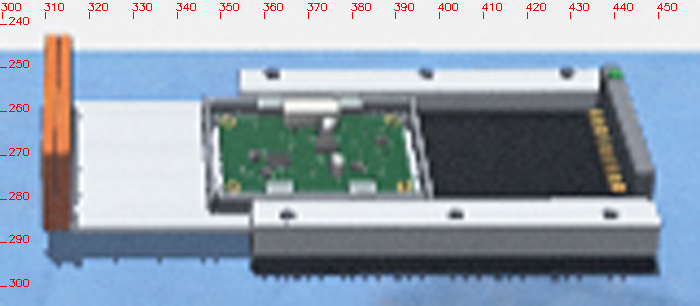

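View pics/side_c0.png

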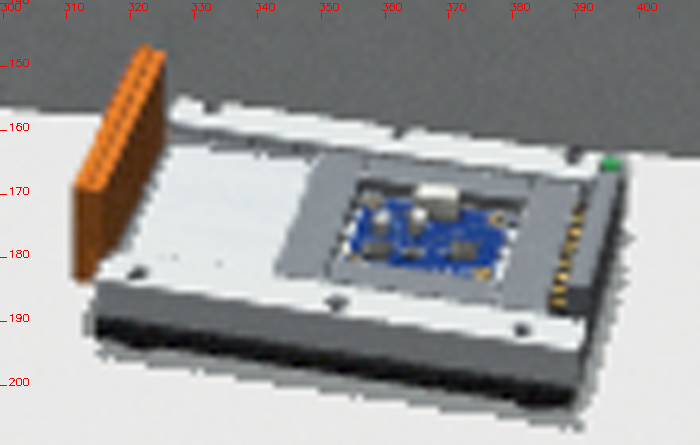

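View pics/side_c1.png

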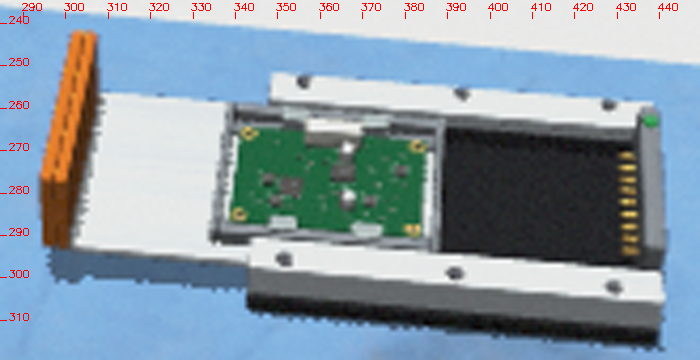

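```bash
cat > h.py <<'E'
import numpy as np
from cell import *
P={'scene':(558.9457940627605,315.39368311941183,236.8713669012103,np.array([[ 8.75392988e-01,-2.58232471e-01,4.08660137e-01,6.32824369e+01],[-4.83315798e-01,-4.50670412e-01,7.50534489e-01,-9.35142145e+02],[-9.64134301e-03,-8.54524529e-01,-5.19321552e-01,5.43113219e+02]])),
'side':(563.0193610927794,324.31197609531284,234.5638191196304,np.array([[9.21934195e-01,-2.52598144e-01,2.93652035e-01,2.08465940e+02],[-3.87345036e-01,-6.03323894e-01,6.97111255e-01,-8.64668973e+02],[1.07827997e-03,-7.56435362e-01,-6.54067566e-01,6.45936043e+02]]))}
def ray(n,u,v):
    f,cx,cy,T=P[n]; d=T[:,:3]@np.array([(u-cx)/f,(v-cy)/f,1]); return T[:,3],d/np.linalg.norm(d)
def onz(n,u,v,z):
    o,d=ray(n,u,v); return o+d*(z-o[2])/d[2]
def tri(a,b):
    (o1,d1),(o2,d2)=ray('scene',*a),ray('side',*b)
    A=np.stack([d1,-d2],1); t=np.linalg.lstsq(A,o2-o1,rcond=None)[0]
    p,q=o1+d1*t[0],o2+d2*t[1]; return (p+q)/2,np.linalg.norm(p-q)
E
python3 - <<'E'
from h import *
np.set_printoptions(precision=1,suppress=True)
B={('scene',0):(290,165,110),('scene',1):(300,235,160),('side',0):(300,140,110),('side',1):(285,235,165)}
def o(n,k,p):
    b=B[n,k]; s=700/b[2]; return b[0]+p[0]/s-.5,b[1]+p[1]/s-.5
pts=[('bluelip',0,(134,98),(121,118),51),('b nearL',0,(102,150),(75,183),51),('b farL',0,(142,45),(140,45),51),
('b rail near front',0,(128,238),(97,283),27),('b rail near back',0,(592,263),(583,348),27),('b rail far back',0,(578,115),(590,178),27),
('b rail near screw1',0,(167,225),(138,272),27),('b rail near screw3',0,(537,250),(520,330),27),
('b rail far screw2',0,(386,108),(400,132),27),
('greenlip',1,(58,95),(70,108),51),('g nearL',1,(43,155),(40,180),51),('g farL',1,(45,35),(75,32),51),
('g screw1',1,(288,215),(284,258),27),('g screw2',1,(455,215),(455,272),27),('g screw3',1,(611,215),(614,287),27),
('g far1',1,(272,73),(304,82),27),('g far2',1,(426,73),(462,93),27),('g far3',1,(568,73),(608,105),27)]
for n,k,a,b,z in pts:
    a=o('scene',k,a); b=o('side',k,b)
    print(n,onz('scene',*a,z),onz('side',*b,z),*tri(a,b))
for n,(f,cx,cy,T) in P.items(): print(n)
E
```

```text
bluelip [550.  -23.4  51. ] [552.2 -19.5  51. ] [555.7 -11.8  45.1] 0.9281788888284475
b nearL [523.5 -51.3  51. ] [526.5 -46.4  51. ] [531.1 -35.7  42.8] 1.0572233710978616
b farL [571.6  10.9  51. ] [573.2  16.1  51. ] [576.6  22.1  46. ] 2.1258636060196108
b rail near front [524.  -66.7  27. ] [526.  -64.3  27. ] [528.8 -57.5  21.6] 0.199475373705636
b rail near back [ 639.5 -152.3   27. ] [ 643.1 -148.    27. ] [ 649.7 -137.8   17.8] 0.8284088988676283
b rail far back [695.  -64.2  27. ] [685.9 -71.7  27. ] [670.7 -97.5  46.9] 0.4248742204698188
b rail near screw1 [538.8 -65.1  27. ] [539.3 -63.9  27. ] [540.2 -62.   25.4] 0.4532774938476609
b rail near screw3 [ 629.7 -136.8   27. ] [ 630.4 -133.2   27. ] [ 632.6 -131.1   24.2] 2.0805737184150335
b rail far screw2 [642.8 -27.8  27. ] [643.3 -26.3  27. ] [644.4 -24.8  25.5] 0.6572034224648432
greenlip [ 418.  -274.1   51. ] [ 419.5 -271.7   51. ] [ 421.3 -267.3   46.3] 0.6647853305513282
g nearL [ 394.9 -305.4   51. ] [ 396.6 -301.9   51. ] [ 398.9 -296.5   44.7] 1.2089980767617214
g farL [ 433.7 -235.1   51. ] [ 436.  -233.8   51. ] [ 438.1 -227.3   45.2] 0.6169383398202115
g screw1 [ 469.1 -351.    27. ] [ 470.  -348.6   27. ] [ 471.8 -346.2   23.3] 1.2279572415550697
g screw2 [ 520.8 -380.4   27. ] [ 522.4 -377.8   27. ] [ 525.3 -374.1   21.6] 1.0357910910037345
g screw3 [ 568.9 -407.8   27. ] [ 570.1 -405.5   27. ] [ 572.8 -402.9   22.8] 1.1980444880800774
g far1 [ 515.1 -269.6   27. ] [ 515.4 -268.8   27. ] [ 516. -268.   26.] 0.380828978555272
g far2 [ 567.1 -299.2   27. ] [ 568.  -297.5   27. ] [ 570.  -295.1   23.9] 0.7183751902712716
g far3 [ 614.9 -326.6   27. ] [ 615.7 -324.6   27. ] [ 617.8 -322.6   24.1] 0.9884958760710189
scene
side
```

>>> servo_tool(series=[[1.4, -1.0, 0, 0, 0, -0.117], [2.9, -2.0, 0, 0, 0, -0.234], [4.4, -2.9, 0, 0, 0, -0.351], [5.8, -3.9, 0, 0, 0, -0.468], [7.3, -4.9, 0, 0, 0, -0.585], [8.8, -5.9, 0, 0, 0, -0.702], [10.2, -6.9, 0, 0, 0, -0.819], [11.7, -7.8, 0, 0, 0, -0.936], [13.2, -8.8, 0, 0, 0, -1.053], [14.6, -9.8, 0, 0, 0, -1.17]], gripper=0, grip_force=5)

```text
clock: 0.98
eef_pos: [272.3, -388.7, 205.3]
eef_rot: [-3.141, -0.0, 1.473]
wrist_force: [-0.8, -1.0, 0.1]
finger_gap: 30.9
```

>>> servo_tool(series=[[1.5, 1.0, 0.8, 0, 0, -0.116], [2.9, 1.9, 1.6, 0, 0, -0.233], [4.4, 2.9, 2.4, 0, 0, -0.349], [5.9, 3.9, 3.2, 0, 0, -0.465], [7.3, 4.8, 4.0, 0, 0, -0.582], [8.8, 5.8, 4.8, 0, 0, -0.698], [10.3, 6.8, 5.6, 0, 0, -0.814], [11.8, 7.8, 6.4, 0, 0, -0.93], [13.2, 8.7, 7.2, 0, 0, -1.047], [14.7, 9.7, 8.0, 0, 0, -1.163]])

```text
clock: 1.82
eef_pos: [383.9, -252.7, 125.0]
eef_rot: [3.142, -0.0, 2.636]
wrist_force: [-0.0, 0.3, 1.2]
finger_gap: 0.4
```

```bash
python3 - <<'E'
from h import *
import cv2
s=read_state();print(s['eef_pos'],s['eef_rot'],s['finger_gap'],s['joints'])
for n in ["wrist","scene"]:
    c=camera(n); cv2.imwrite(f"pics/{n}1.png",c["pixels"][:,:,::-1])
E
```

```text
[ 383.87125481 -252.65650574  124.96684442] [ 3.14157851e+00 -2.35385821e-04  2.63554760e+00] 0.4322443468005353 [-6.61817470e-01  1.88966107e-01  1.86003964e+00 -2.53964257e-05
  1.09282164e+00 -1.72655706e+00]
```

View pics/wrist1.png

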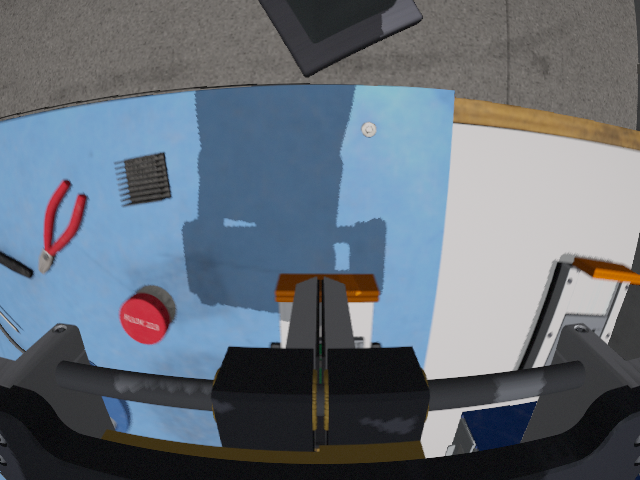

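View pics/scene1.png

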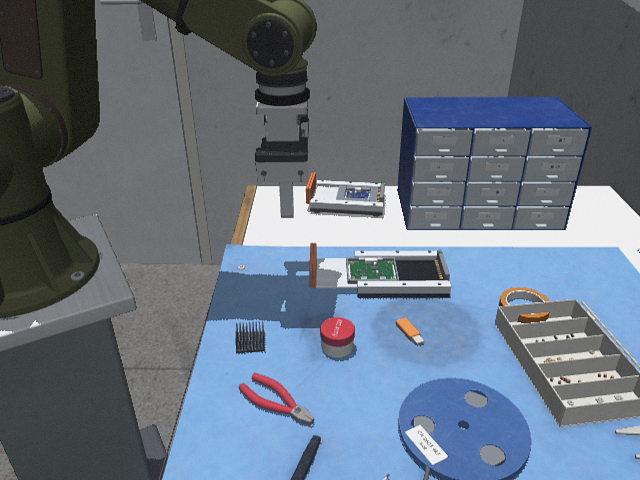

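```bash
python3 - <<'E'
import cv2
im=cv2.imread("pics/wrist1.png")[255:355,250:410]
cv2.imwrite("pics/w1c.png",cv2.resize(im,(800,500),interpolation=cv2.INTER_CUBIC))
E
```

```text
(no output)
```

View pics/w1c.png

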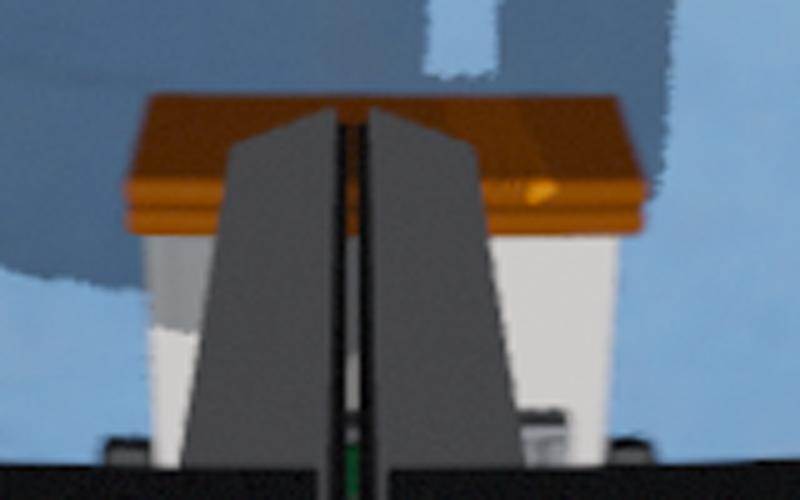

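```bash
cat >> h.py <<'E'
from scipy.spatial.transform import Rotation as Rn
M=np.array([[-1.79216539e-04,-9.56711211e-01,-2.91038876e-01,8.53081757e+01],[9.99999942e-01,-8.73233469e-05,-3.28730323e-04,-2.08520965e-01],[2.89085497e-04,-2.91038918e-01,9.56711171e-01,-1.79688286e+02]])
def wray(pos,rot,u,v):
    f,cx,cy=371.64829954431775,320.01203537952557,237.9122673783075
    x,y=u-cx,v-cy; r=np.hypot(x,y); t=r/f
    d=np.array([np.sin(t)*x/r,np.sin(t)*y/r,np.cos(t)])
    R=Rn.from_euler('xyz',rot).as_matrix()
    return R@M[:,3]+pos, R@(M[:,:3]@d)
def wonz(pos,rot,u,v,z):
    o,d=wray(pos,rot,u,v); return o+d*(z-o[2])/d[2]
E
python3 - <<'E'
from h import *
np.set_printoptions(precision=1,suppress=True)
p=np.array([383.87,-252.66,124.97]);r=[3.14158,-.00024,2.63555]
q=[wonz(p,r,u,v,51) for u,v in [(275,290.6),(379,290.6),(275,301.2),(378,301.2)]]
for a in q: print(a)
print(sum(q)/4, np.linalg.norm(q[1]-q[0]), np.degrees(np.arctan2(*(q[1]-q[0])[1::-1])), np.linalg.norm(q[2]-q[0]))
# other: cabinet corner, jar
print('cab',onz('side',413,225,0),onz('side',425,80,100),'jar',onz('side',310,375,0),'usb',onz('side',387,355,0))
E
```

```text
[ 396.5 -298.8   51. ]
[ 434.7 -230.1   51. ]
[ 404.1 -303.6   51. ]
[ 442.5 -234.7   51. ]
[ 419.5 -266.8   51. ] 78.65435195110578 60.88967755636302 8.994514639709793
cab [ 655.  -213.4    0. ] [854.3 106.1 100. ] jar [ 367.3 -438.2   -0. ] usb [ 479.5 -449.     0. ]
```

>>> servo_tool(series=[[0, 0.1, 1, 0, 0, 0], [0, 0.2, 2.5, 0, 0, 0], [0, 0.3, 4, 0, 0, 0], [0, 0.3, 5.5, 0, 0, 0], [0, 0.3, 7, 0, 0, 0], [0, 0.3, 8.2, 0, 0, 0], [0, 0.3, 9, 0, 0, 0], [0, 0.3, 9.4, 0, 0, 0], [-0.5, 0.3, 9.4, 0, 0, 0], [-1.2, 0.3, 9.4, 0, 0, 0]])

```text
clock: 2.75
eef_pos: [395.7, -257.2, 31.9]
eef_rot: [-3.142, 0.0, 2.629]
wrist_force: [-1.0, 0.3, 0.5]
finger_gap: 0.5
```

>>> servo_tool(series=[[-0.4, 0, 0, 0, 0, 0], [-0.8, 0, 0, 0, 0, 0], [-1.2, 0, 0, 0, 0, 0], [-1.6, 0, 0, 0, 0, 0], [-2.0, 0, 0, 0, 0, 0], [-2.4, 0, 0, 0, 0, 0], [-2.8, 0, 0, 0, 0, 0], [-3.2, 0, 0, 0, 0, 0], [-3.6, 0, 0, 0, 0, 0], [-4.0, 0, 0, 0, 0, 0]])

```text
clock: 3.58
eef_pos: [430.7, -276.5, 31.4]
eef_rot: [-3.142, -0.0, 2.63]
wrist_force: [-1.8, 0.7, 1.6]
finger_gap: 0.6
```

```bash
python3 - <<'E'
from h import *
import cv2
s=read_state();print(s['eef_pos'],s['eef_rot'],s['finger_gap'],s['wrist_force'])
for n in ["wrist","side"]:
    c=camera(n); cv2.imwrite(f"pics/{n}2.png",c["pixels"][:,:,::-1])
E
```

```text
[ 430.66424316 -276.45839788   31.44977876] [-3.14158146e+00 -4.50194055e-05  2.62973821e+00] 0.591716294494114 [-1.8134139   0.69163908  1.58571446]
```

View pics/side2.png

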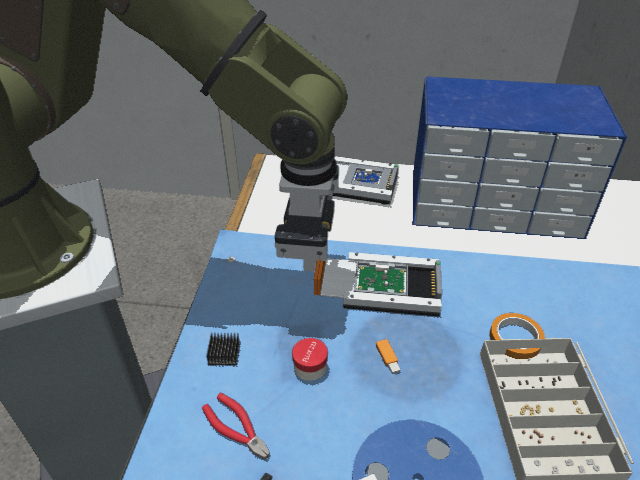

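View pics/wrist2.png

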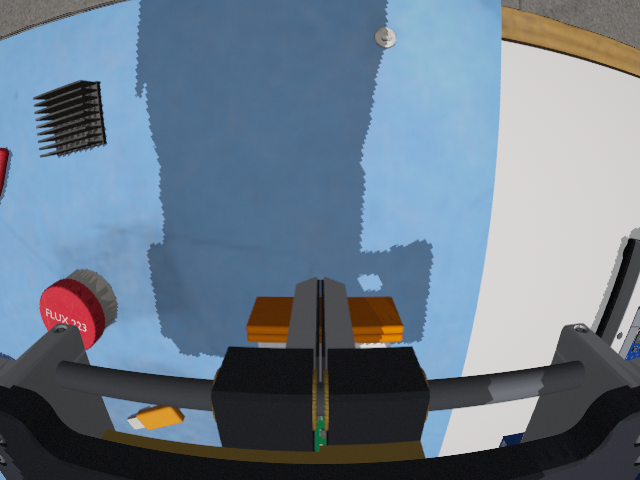

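>>> servo_tool(series=[[-0.4, 0, 0, 0, 0, 0], [-0.8, 0, 0, 0, 0, 0], [-1.2, 0, 0, 0, 0, 0], [-1.6, 0, 0, 0, 0, 0], [-2.0, 0, 0, 0, 0, 0], [-2.4, 0, 0, 0, 0, 0], [-2.7, 0, 0, 0, 0, 0], [-3.0, 0, 0, 0, 0, 0], [-3.2, 0, 0, 0, 0, 0], [-3.3, 0, 0, 0, 0, 0]])

```text
clock: 4.52
eef_pos: [459.3, -292.5, 31.4]
eef_rot: [-3.142, -0.0, 2.63]
wrist_force: [-1.6, 0.8, -1.7]
finger_gap: 0.6
```

>>> servo_tool(series=[[-0.05, 0, 0, 0, 0, 0], [-0.1, 0, 0, 0, 0, 0], [-0.15, 0, 0, 0, 0, 0], [-0.2, 0, 0, 0, 0, 0], [-0.25, 0, 0, 0, 0, 0], [-0.3, 0, 0, 0, 0, 0], [-0.35, 0, 0, 0, 0, 0], [-0.4, 0, 0, 0, 0, 0], [-0.4, 0, 0, 0, 0, 0], [-0.4, 0, 0, 0, 0, 0]])

```text
clock: 5.35
eef_pos: [462.6, -294.4, 31.5]
eef_rot: [-3.142, 0.0, 2.63]
wrist_force: [-1.2, 0.9, -1.2]
finger_gap: 0.4
```

```bash
python3 - <<'E'
from h import *
import cv2
s=read_state();print(s['eef_pos'],s['eef_rot'],s['finger_gap'],s['wrist_force'])
c=camera("scene")["pixels"][:,:,::-1]; cv2.imwrite("pics/scene3.png",c)
c=camera("side")["pixels"][:,:,::-1]; cv2.imwrite("pics/side3.png",cv2.resize(c[235:320,285:450],(800,412),interpolation=cv2.INTER_CUBIC))
E
```

```text
[ 462.644181   -294.37083842   31.46439202] [-3.14158158e+00  7.41642402e-05  2.62981376e+00] 0.356954703979649 [-1.21871262  0.90241675 -1.20307867]
```

View pics/side3.png

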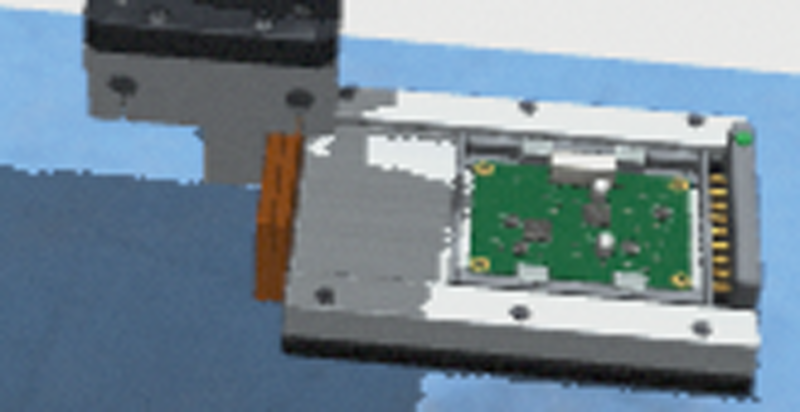

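>>> servo_tool(series=[[-0.05, 0, 0, 0, 0, 0], [-0.1, 0, 0, 0, 0, 0], [-0.15, 0, 0, 0, 0, 0], [-0.2, 0, 0, 0, 0, 0], [-0.25, 0, 0, 0, 0, 0], [-0.3, 0, 0, 0, 0, 0], [-0.3, 0, 0, 0, 0, 0], [-0.3, 0, 0, 0, 0, 0], [-0.3, 0, 0, 0, 0, 0], [-0.3, 0, 0, 0, 0, 0]])

```text
clock: 6.28
eef_pos: [462.8, -294.4, 31.4]
eef_rot: [3.141, -0.007, 2.63]
wrist_force: [-22.5, 12.2, 16.7]
finger_gap: 0.5
```

>>> servo_tool(series=[[0.5, 0, 0, 0, 0, 0], [1.5, 0, 0, 0, 0, 0], [2.8, 0, 0, 0, 0, 0], [4.0, 0, -1, 0, 0, 0], [4.0, 0, -2.5, 0, 0, 0], [4.0, 0, -4.5, 0, 0, 0], [4.0, 0, -6.5, 0, 0, 0], [4.0, 0, -8.5, 0, 0, 0], [4.0, 0, -9.7, 0, 0, 0], [4.0, 0, -10, 0, 0, 0]])

```text
clock: 7.12
eef_pos: [431.4, -277.0, 134.0]
eef_rot: [-3.141, 0.005, 2.63]
wrist_force: [-0.2, -0.1, 0.3]
finger_gap: 0.0
```

>>> servo_tool(series=[[0.3, 1.5, 0, 0, 0, 0.01], [0.9, 4.5, 0, 0, 0, 0.03], [1.5, 7.5, 0, 0, 0, 0.05], [2.1, 11, 0, 0, 0, 0.07], [2.8, 14.5, 0, 0, 0, 0.09], [3.5, 18, 0, 0, 0, 0.11], [4.2, 21.5, 0, 0, 0, 0.12], [4.9, 25, 0, 0, 0, 0.13], [5.4, 27.5, 0, 0, 0, 0.14], [5.6, 28.7, 0, 0, 0, 0.14]])

```text
clock: 7.95
eef_pos: [522.6, 4.1, 130.9]
eef_rot: [3.141, -0.0, 2.492]
wrist_force: [-0.5, -0.2, 0.7]
finger_gap: 0.5
```

```bash
python3 - <<'E'
from h import *
import cv2
s=read_state();print(s['eef_pos'],s['eef_rot'],s['finger_gap'],s['wrist_force'])
for n in ["wrist","side"]:
    c=camera(n); cv2.imwrite(f"pics/{n}4.png",c["pixels"][:,:,::-1])
im=cv2.imread("pics/wrist4.png")[255:355,250:410]
cv2.imwrite("pics/w4c.png",cv2.resize(im,(800,500),interpolation=cv2.INTER_CUBIC))
E
```

```text
[522.59932525   4.14631017 130.90155183] [ 3.14125311e+00 -1.40187842e-04  2.49165435e+00] 0.49098842922906377 [-0.51703273 -0.21119125  0.71445971]
```

View pics/wrist4.png

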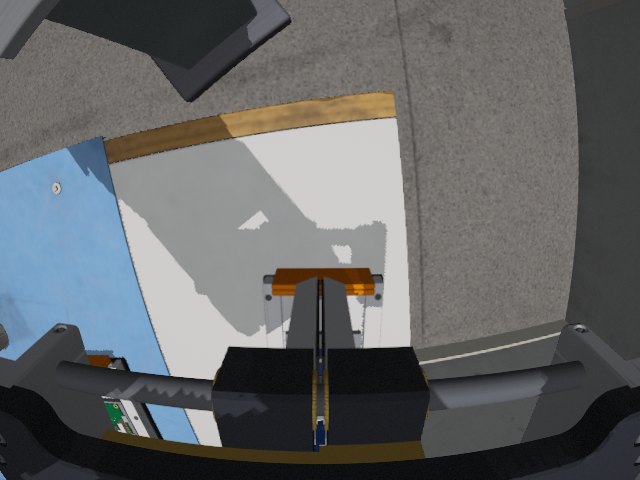

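View pics/w4c.png

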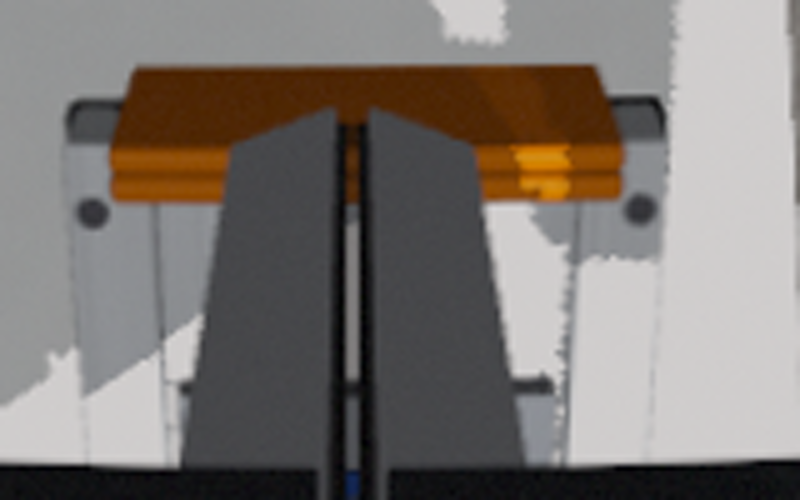

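View pics/side4.png

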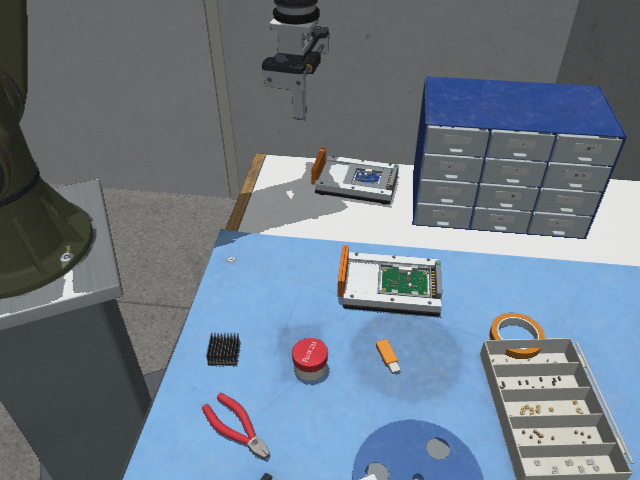

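```bash
python3 - <<'E'
from h import *
np.set_printoptions(precision=1,suppress=True)
p=np.array([522.6,4.15,130.9]);r=[3.14125,-.00014,2.49165]
R=Rn.from_euler('xyz',r).as_matrix()
f=lambda x,y,z: wonz(p,r,250+x/5-.4,255+y/5-.4,z)
for n,x,y,z in [('fl',112,147,51),('fr',624,147,51),('bl',112,200,51),('br',624,200,51),('screwL',92,212,27),('screwR',640,208,27),('nestedgeL top',185,380,26),('nestedgeR top',552,378,26),('tipL',335,108,130.9),('footfrontL',135,66,15),('footfrontR',597,66,15)]:
    w=f(x,y,z); print(n,w,'tool',R.T@(w-p))
E
```

```text
fl [524.5 -43.9  51. ] tool [-30.6 -37.1  79.9]
fr [572.1  18.6  51. ] tool [-30.7  41.5  79.9]
bl [531.4 -49.7  51. ] tool [-39.7 -37.6  79.9]
br [579.7  13.6  51. ] tool [-39.8  42.   79.9]
screwL [538.2 -63.7  27. ] tool [-53.5 -44.6 103.9]
screwR [594.2  11.   27. ] tool [-52.9  48.8 103.9]
nestedgeL top [574.  -72.6  26. ] tool [-87.4 -30.  104.9]
nestedgeR top [613.2 -20.4  26. ] tool [-87.1  35.2 104.9]
tipL [513.6   8.4 130.9] tool [ 9.7 -2.1  0. ]
footfrontL [524.9 -44.7  15. ] tool [-31.4 -37.6 115.9]
footfrontR [572.9  18.4  15. ] tool [-31.5  41.8 115.9]
```

>>> servo_tool(series=[[-1, 0.1, 0, 0, 0, 0], [-2.5, 0.2, 0, 0, 0, 0], [-4, 0.2, 0, 0, 0, 0], [-5.5, 0.2, 0, 0, 0, 0], [-6.2, 0.2, 0, 0, 0, 0], [-6.4, 0.2, 0.5, 0, 0, 0], [-6.4, 0.2, 1.5, 0, 0, 0], [-6.4, 0.2, 3, 0, 0, 0], [-6.4, 0.2, 4.5, 0, 0, 0], [-6.4, 0.2, 5.0, 0, 0, 0]])

```text
clock: 8.88
eef_pos: [572.5, -35.7, 78.6]
eef_rot: [-3.14, -0.003, 2.49]
wrist_force: [0.1, 0.2, -0.7]
finger_gap: 0.4
```

```bash
python3 - <<'E'
from h import *
import cv2
s=read_state();print(s['eef_pos'],s['eef_rot'],s['finger_gap'],s['wrist_force'])
c={}
for n in ["wrist","side","scene"]:
    c[n]=camera(n)["pixels"][:,:,::-1]
im=c["wrist"][240:360,230:420]; cv2.imwrite("pics/w5.png",cv2.resize(im,(798,504),interpolation=cv2.INTER_CUBIC))
a=cv2.resize(c["side"][100:215,280:410],(400,354)); b=cv2.resize(c["scene"][120:235,280:410],(400,354))
cv2.imwrite("pics/ss5.png",cv2.hconcat([a,b]))
E
```

```text
[572.49957319 -35.69075164  78.61442603] [-3.13977966 -0.00314706  2.48983197] 0.3649237239687751 [ 0.05727842  0.17017951 -0.70564208]
```

View pics/w5.png

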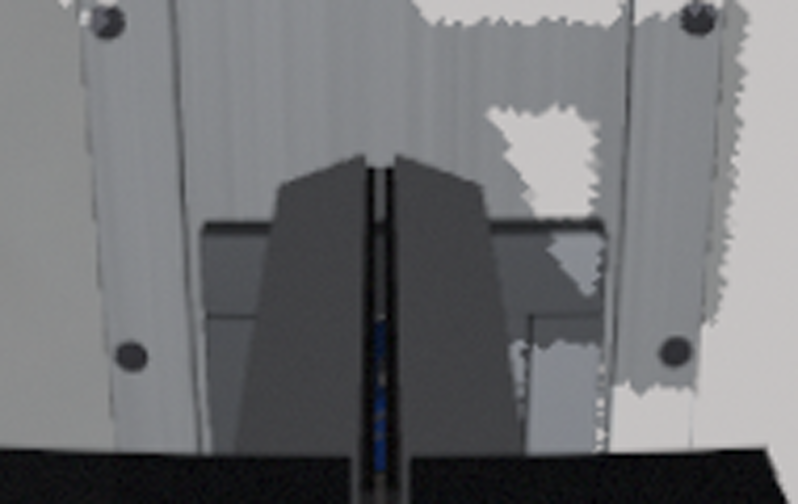

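View pics/ss5.png

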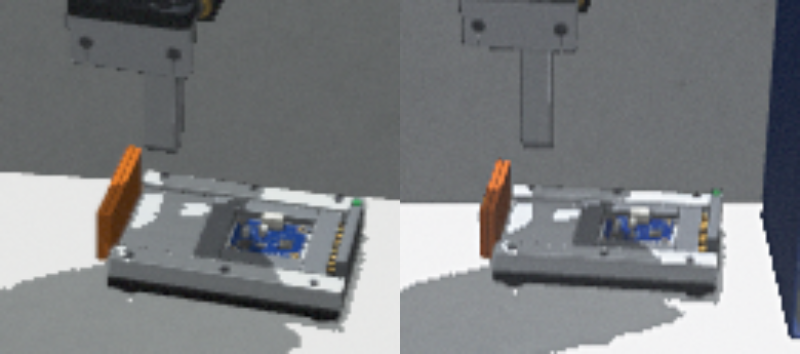

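```bash
python3 - <<'E'
from h import *
np.set_printoptions(precision=1,suppress=True)
p=np.array([572.5,-35.69,78.61]);r=[-3.13978,-.00315,2.48983]
R=Rn.from_euler('xyz',r).as_matrix()
for n,x,y,z in [('edge foot L',203,220,19),('edge top L',203,238,26),('edgetop R',603,235,26),('screwL',107,22,27),('screwR',697,20,27)]:
    w=wonz(p,r,230+x/4.2-.4,240+y/4.2-.4,z); print(n,w,R.T@(w-p))
E
```

```text
edge foot L [576.  -76.6  19. ] [-27.7 -30.3  59.6]
edge top L [576.4 -76.   26. ] [-27.7 -29.5  52.6]
edgetop R [616.2 -23.   26. ] [-27.3  36.7  52.5]
screwL [538.  -63.9  27. ] [ 10.1 -43.2  51.7]
screwR [594.2  10.3  27. ] [10.5 49.8 51.6]
```

>>> servo_tool(series=[[-0.1, 0.2, 0.5, 0, 0, 0], [-0.2, 0.3, 1.3, 0, 0, 0], [-0.2, 0.3, 2.1, 0, 0, 0], [-0.2, 0.3, 2.9, 0, 0, 0], [-0.2, 0.3, 3.6, 0, 0, 0], [-0.2, 0.3, 4.2, 0, 0, 0], [-0.2, 0.3, 4.6, 0, 0, 0], [-0.2, 0.3, 4.8, 0, 0, 0], [-0.2, 0.3, 4.8, 0, 0, 0], [-0.2, 0.3, 4.8, 0, 0, 0]])

```text
clock: 9.87
eef_pos: [577.7, -34.7, 33.6]
eef_rot: [3.141, 0.0, 2.49]
wrist_force: [-0.4, -0.3, -0.3]
finger_gap: 0.5
```

```bash
python3 - <<'E'
from h import *
import cv2
s=read_state();print(s['eef_pos'],s['eef_rot'],s['finger_gap'],s['wrist_force'])
c={}
for n in ["wrist","side","scene"]:
    c[n]=camera(n)["pixels"][:,:,::-1]
im=c["wrist"][240:360,230:420]; cv2.imwrite("pics/w6.png",cv2.resize(im,(798,504),interpolation=cv2.INTER_CUBIC))
a=cv2.resize(c["side"][100:215,280:410],(400,354)); b=cv2.resize(c["scene"][120:235,280:410],(400,354))
cv2.imwrite("pics/ss6.png",cv2.hconcat([a,b]))
E
```

```text
[577.71973924 -34.67530593  33.62911144] [3.14141886e+00 2.54976608e-04 2.48980847e+00] 0.5083497181244552 [-0.35218901 -0.31084672 -0.33665395]
```

View pics/ss6.png

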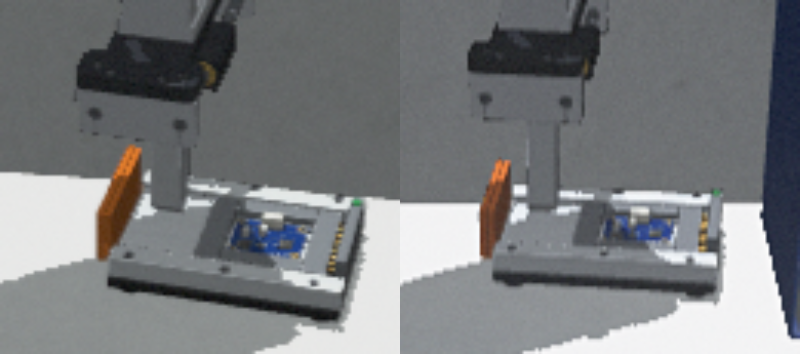

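View pics/w6.png

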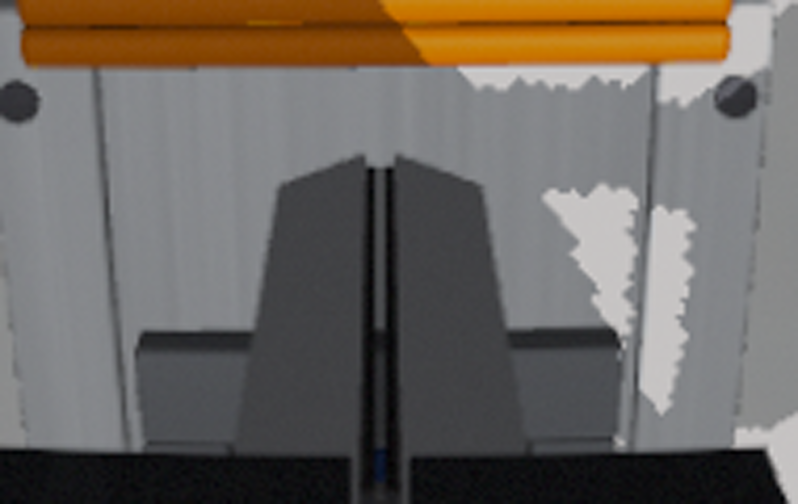

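>>> servo_tool(series=[[0.1, 0, 0.2, 0, 0, 0], [0.4, 0, 0.4, 0, 0, 0], [0.7, 0, 0.5, 0, 0, 0], [1.0, 0, 0.5, 0, 0, 0], [1.2, 0, 0.5, 0, 0, 0], [1.4, 0, 0.5, 0, 0, 0], [1.6, 0, 0.5, 0, 0, 0], [1.8, 0, 0.5, 0, 0, 0], [2.0, 0, 0.5, 0, 0, 0], [2.2, 0, 0.5, 0, 0, 0]])

```text
clock: 10.85
eef_pos: [560.2, -21.3, 28.6]
eef_rot: [3.141, 0.001, 2.49]
wrist_force: [2.3, -1.9, 0.0]
finger_gap: 0.5
```

>>> servo_tool(series=[[0.3, 0, 0, 0, 0, 0], [0.6, 0, 0, 0, 0, 0], [0.9, 0, 0, 0, 0, 0], [1.2, 0, 0, 0, 0, 0], [1.5, 0, 0, 0, 0, 0], [1.8, 0, 0, 0, 0, 0], [2.1, 0, 0, 0, 0, 0], [2.4, 0, 0, 0, 0, 0], [2.7, 0, 0, 0, 0, 0], [3.0, 0, 0, 0, 0, 0]])

```text
clock: 11.68
eef_pos: [536.0, -2.9, 28.5]
eef_rot: [-3.142, 0.0, 2.49]
wrist_force: [1.4, -3.3, 1.0]
finger_gap: 0.6
```

```bash
python3 - <<'E'
from h import *
import cv2
s=read_state();print(s['eef_pos'],s['eef_rot'],s['finger_gap'],s['wrist_force'])
c={}
for n in ["side","scene"]:
    c[n]=camera(n)["pixels"][:,:,::-1]
a=cv2.resize(c["side"][100:215,280:410],(400,354)); b=cv2.resize(c["scene"][120:235,280:410],(400,354))
cv2.imwrite("pics/ss7.png",cv2.hconcat([a,b]))
E
```

```text
[535.98997067  -2.94578311  28.45943022] [-3.14155655e+00  6.36147657e-06  2.48980647e+00] 0.635086313027233 [ 1.42740842 -3.27573633  1.03563668]
```

View pics/ss7.png

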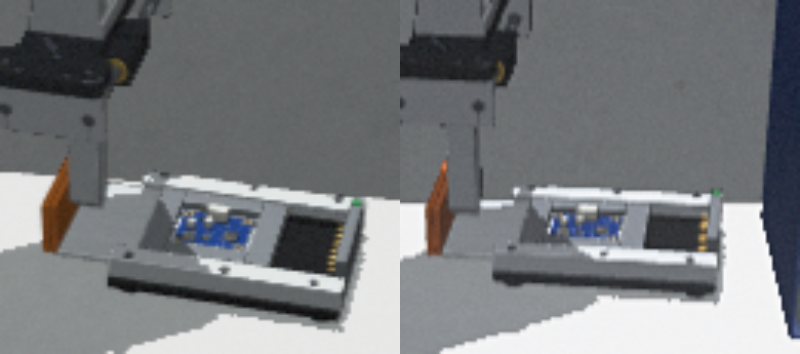

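>>> servo_tool(series=[[0.3, 0, 0, 0, 0, 0], [0.7, 0, 0, 0, 0, 0], [1.1, 0, 0, 0, 0, 0], [1.5, 0, 0, 0, 0, 0], [2.0, 0, 0, 0, 0, 0], [2.5, 0, 0, 0, 0, 0], [3.0, 0, 0, 0, 0, 0], [3.5, 0, 0, 0, 0, 0], [3.9, 0, 0, 0, 0, 0], [4.2, 0, 0, 0, 0, 0]])

```text
clock: 12.62
eef_pos: [502.4, 22.7, 28.5]
eef_rot: [-3.141, -0.0, 2.49]
wrist_force: [1.1, -3.6, -0.2]
finger_gap: 0.5
```

>>> servo_tool(series=[[0.2, 0, 0, 0, 0, 0], [0.3, 0, 0, 0, 0, 0], [0.4, 0, 0, 0, 0, 0], [0.5, 0, 0, 0, 0, 0], [0.55, 0, 0, 0, 0, 0], [0.6, 0, 0, 0, 0, 0], [0.65, 0, 0, 0, 0, 0], [0.7, 0, 0, 0, 0, 0], [0.75, 0, 0, 0, 0, 0], [0.8, 0, 0, 0, 0, 0]])

```text
clock: 13.45
eef_pos: [496.5, 27.2, 28.5]
eef_rot: [3.142, 0.0, 2.49]
wrist_force: [-0.2, -2.8, -0.4]
finger_gap: 0.3
```

Not at the stop yet, so I continue in 0.5 mm steps.

>>> servo_tool(series=[[0.05, 0, 0, 0, 0, 0], [0.1, 0, 0, 0, 0, 0], [0.15, 0, 0, 0, 0, 0], [0.2, 0, 0, 0, 0, 0], [0.25, 0, 0, 0, 0, 0], [0.3, 0, 0, 0, 0, 0], [0.35, 0, 0, 0, 0, 0], [0.35, 0, 0, 0, 0, 0], [0.35, 0, 0, 0, 0, 0], [0.35, 0, 0, 0, 0, 0]])

```text
clock: 14.28
eef_pos: [493.7, 29.5, 28.4]
eef_rot: [3.142, -0.0, 2.49]
wrist_force: [-0.6, -1.9, 0.4]
finger_gap: 0.6
```

>>> servo_tool(series=[[0.05, 0, 0, 0, 0, 0], [0.1, 0, 0, 0, 0, 0], [0.15, 0, 0, 0, 0, 0], [0.2, 0, 0, 0, 0, 0], [0.25, 0, 0, 0, 0, 0], [0.3, 0, 0, 0, 0, 0], [0.3, 0, 0, 0, 0, 0], [0.3, 0, 0, 0, 0, 0], [0.3, 0, 0, 0, 0, 0], [0.3, 0, 0, 0, 0, 0]])

```text
clock: 15.12
eef_pos: [492.3, 30.5, 28.5]
eef_rot: [3.141, 0.003, 2.49]
wrist_force: [9.1, -7.8, -6.8]
finger_gap: 0.3
```

```bash
python3 - <<'E'
from h import *
import cv2
s=read_state();print(s['eef_pos'],s['eef_rot'],s['finger_gap'],s['wrist_force'])
c={}
for n in ["side","scene"]:
    c[n]=camera(n)["pixels"][:,:,::-1]
a=cv2.resize(c["side"][100:215,270:400],(400,354)); b=cv2.resize(c["scene"][120:235,260:390],(400,354))
cv2.imwrite("pics/ss8.png",cv2.hconcat([a,b]))
E
```

```text
[492.33125935  30.50794865  28.54661698] [3.14087276e+00 2.58218366e-03 2.48984666e+00] 0.3310742329749652 [ 9.0972719  -7.78092678 -6.82368324]
```

View pics/ss8.png

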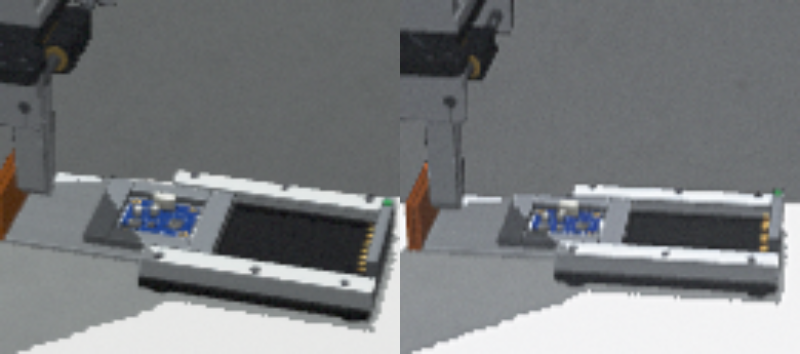

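>>> servo_tool(series=[[-0.3, 0, 0, 0, 0, 0], [-0.8, 0, 0, 0, 0, 0], [-1.3, 0, 0, 0, 0, 0], [-1.6, 0, 0, 0, 0, 0], [-1.6, 0, 0, 0, 0, 0], [-1.6, 0, -0.5, 0, 0, 0], [-1.6, 0, -2, 0, 0, 0], [-1.6, 0, -4, 0, 0, 0], [-1.6, 0, -6.5, 0, 0, 0], [-1.6, 0, -9, 0, 0, 0]])

```text
clock: 16.05
eef_pos: [503.6, 21.6, 119.6]
eef_rot: [-3.141, -0.001, 2.49]
wrist_force: [0.1, -0.6, 0.1]
finger_gap: 0.5
```

>>> servo_tool(series=[[0, 0, -2, 0, 0, 0], [0, 0, -4, 0, 0, 0], [0, 0, -6, 0, 0, 0], [0, 0, -7, 0, 0, 0], [0, 0, -7, 0, 0, 0], [0, 0, -7, 0, 0, 0], [0, 0, -7, 0, 0, 0], [0, 0, -7, 0, 0, 0], [0, 0, -7, 0, 0, 0], [0, 0, -7, 0, 0, 0]])

```text
clock: 16.88
eef_pos: [503.8, 21.5, 187.8]
eef_rot: [-3.141, -0.001, 2.49]
wrist_force: [0.5, 0.3, -0.2]
finger_gap: 0.6
```

```bash
python3 - <<'E'
from h import *
import cv2
s=read_state();print(s['eef_pos'],s['eef_rot'],s['finger_gap'],s['wrist_force'],s['clock'])
c={}
for n in ["side","scene"]:
    c[n]=camera(n)["pixels"][:,:,::-1]
cv2.imwrite("pics/side9.png",c["side"])
cv2.imwrite("pics/s9c.png",cv2.resize(c["side"][130:220,270:410],(800,514),interpolation=cv2.INTER_CUBIC))
E
```

```text
[503.83959313  21.48440982 187.81200348] [-3.14096640e+00 -9.12655177e-04  2.48980259e+00] 0.5693325302147838 [ 0.45521729  0.25556283 -0.20525024] 16.8833
```

View pics/side9.png

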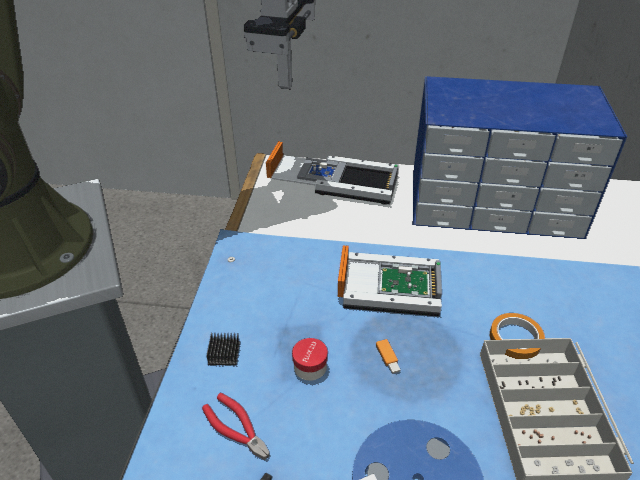

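View pics/s9c.png

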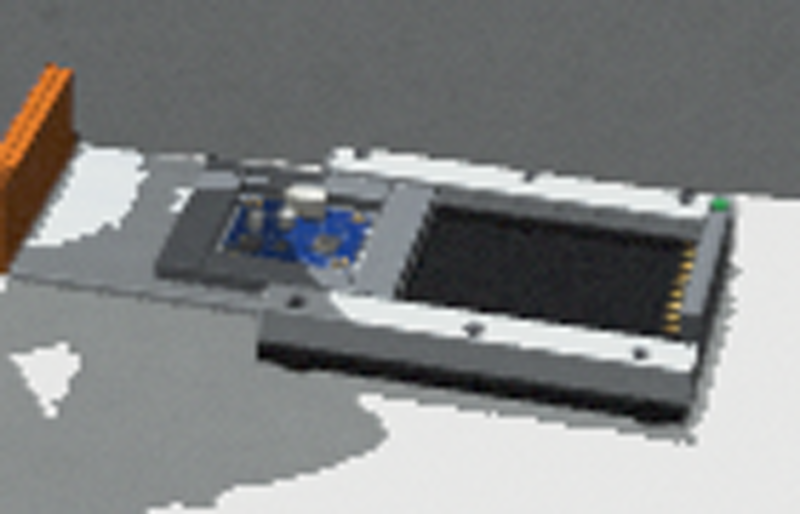

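```bash
python3 - <<'E'
from h import *
a=onz('side',280.3,141.4,51);b=onz('side',323.5,147.4,51);print(a,b,np.linalg.norm(a-b))
E
```

```text
[504.68500512  65.69175471  51.        ] [575.67786418  11.8147311   51.        ] 89.12193731280776
```

Drawn out about 89 mm by image, which agrees with the stop contact. Handing in.

```bash
python3 -c "
from cell import *
print(sign_off())"
```

```text
the job is handed in; nothing more can be done
None
```

The changeover is done and handed in at about 17 s of the 48 s allowed. `sign_off` gives no verdict, so these are only my own checks.

- **Green tray:** I pushed it home with shut fingertips on the front of its lip. The home stop took it at about 26 N horizontally at the wrist, and the side camera shows it fully in.
- **Blue tray:** With green home, I lowered the shut fingertips into the finger well behind its lip without touching anything. I drew the tray out until the stop pushed back at about 12 N. By the side camera it travelled about 89 mm, and the stop is at 90 mm.
- **Board and bench:** After I backed off and lifted clear, the wrist force was near zero. The blue board looks flat in its nest, and the jar, heat sink and memory stick look unmoved. I judged these by eye in the side picture and did not measure them.
- **Disagreement:** The fixed cameras and the wrist camera placed the lips up to about 6 mm apart. I relied on the wrist view and on contact, and the clearance in the well covered the difference.

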